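# Bring the high-voltage test set on line in its safe order

### The arm

A 7-joint arm with a two-finger parallel gripper is mounted at the origin on the work surface. World frame = base frame: x ahead of the robot, y to its left, z up, the work surface at z = 0. Lengths are in mm, angles in rad, forces in N, time in s.
With the tool pointing down it reaches from about 400 to 875 mm from the base axis. Payload 4.4 kg.
Tool frame: the origin (TCP) lies between the finger pads; the fingertips stand 22 mm ahead of it and the grasp point (between the pads) lies 3 mm ahead of it; z points along the fingers, y is the line along which they close (so a half turn about z gives the same grasp; the last joint's range is limited). The gripper opens to 85 mm and grips with 20 to 120 N. Pads are 22 mm wide; open, the fingers measure 114 mm over their backs; the gripper's body (76 mm by 85 mm) begins 54 mm behind the grasp point. The pads swing forward as they close: fully open they stand 13 mm farther back than shut.
Start: joints at [1.078, 0.628, 0.038, 1.517, -0.027, 0.996, -0.02], TCP at [269.101, -591.694, 253.313] pointing down, gripper open.
Joint ranges: [-3.06, 3.06], [-0.37, 2.12], [-1.25, 1.32], [0.18, 2.47], [-1.1, 4.24], [0.23, 1.98], [-2.94, 2.94]. Speed limits (rad/s): [2.57, 2.57, 3.14, 3.14, 3.14, 3.14, 3.14].

### API

Orientations are given as [roll, pitch, yaw] about the fixed x, y, z axes, in that order (R = Rz(yaw) Ry(pitch) Rx(roll)).
In Python, from cell import ctrl gives the robot as it stands.
- The arm moves only by the tool step_arm, never from a script. Its argument "plan" is a list of rows, each an object of numbers: "dx", "dy", "dz": the shift along the tool's x, y, z scaled (see below); "ax", "ay", "az": the turn, a rotation vector about the tool's x, y, z scaled (see below); "gripper": the opening, from 0 (shut) to 1 (fully open). A call has 1 to 20 rows; each row shifts and turns the commanded pose from where the row before left it, along the tool's axes as they then stand; what a row does not reach is not made up. The controller multiplies each number of a shift by 0.3 m and each number of a turn by 90 degrees. A row lasts 1/8 s, in which the tool goes at most 62.5 mm and 10.7 degrees, less where a joint would pass 70% of its speed; a pose out of reach is approached as far as the arm can. A call with a number of a shift or a turn outside -1 to 1 is refused whole. A call with a gripper value outside its range is refused whole. The fingers move at their own pace and stop on an object; the grip force is fixed at half the most. Time passes only in rows, so rows that do not move let the fingers close. It gives the time, the measured TCP pose, the force, the opening and the grip force at its end, in the units of the state.
- ctrl.read_state(): the state, without advancing time (a new reading comes with each control period).
- ctrl.get_image(name): name is "scene" or "side" or "wrist"; returns a dict with "color" (384x512x3 uint8, red, green, blue), "range_z" (384x512 float32, mm along the optical axis (not along the pixel's ray), 0 where there is no reading), "fx", "fy", "cx", "cy" (pixels), "T" (4x4, takes a point from camera to world coordinates); the wrist camera has in their place "T_tool_cam" (4x4, takes a point from camera to tool coordinates, whose origin is the TCP and whose axes are the flange's). Camera axes: x right, y down, z forward; pixel columns grow to the right and rows downward; lengths in mm; the calibration is good to about 2 mm. A picture is of the moment at which its call begins: read the wrist's pose just before it.
- ctrl.finish_job(): hands the job in; it is judged then, once.
The state is a dict: "clock": time; "qpos": joint angles; "qd": joint speeds; "tau": joint torques, N m; "eef_pos": TCP position; "tool_rot": TCP orientation; "force": force on the tool from outside, world axes, zero at the start; "torque": the same for the moment, N m; "width": finger opening in mm; "gripper_force": force on a finger pad.
Only numpy, scipy, OpenCV 4.12 (cv2) and the standard library are available. Lean on these libraries where they do the work, as an engineer would, in place of code of your own. Each camera call takes 0.05 s, during which the arm holds its last target. There are 200 camera calls.

### The job

Bring the high-voltage test set on line from its control case with light fingertip presses, in the safe order: first the white control-power button, then the amber warning-beacon button, and last the green high-voltage button, each pushed fully in so that it stays down. Never have a later button in before the one ahead of it, do not press the red off button or the red mushroom emergency stop, and do not turn the black voltage dial. Only touch, do not pick anything up, and leave the things standing on and beside the case where they are.

Things in the scene. Friction and masses are not known exactly. Their poses are not given: they have to be found in the camera images.
- case: Navy control case, lid off, fixed, 340 (x) by 460 (y) by 150 mm high; origin at the centre of its underside, z up, x from its front (carry-bar side, nearest the robot) to its back, y to the operator's left. Level light grey panel 150 mm above the origin, rim 4 mm higher; fixed fittings rise under 22 mm. Front row of buttons from left (+y): amber, green, red, stop; white stands at the far left, 65 mm further back.
- power_top (a point): Centre of the top of the white control-power push-button: flat round head, 24 mm in diameter, 23 mm above the panel when out, in a black collar 30 mm in diameter and 8 mm high. Moves down with the button; z up.
- beacon_top (a point): Centre of the top of the amber (orange) warning-beacon push-button, same form and size as the white one.
- hv_on_top (a point): Centre of the top of the green high-voltage-on push-button, same form and size as the white one.
- hv_off_top (a point): Centre of the top of the red high-voltage-off push-button, same form and size as the white one, but sprung; not to be pressed.
- stop_top (a point): Centre of the top of the red mushroom emergency stop, head 40 mm in diameter, top 38 mm above the panel, on a round yellow plate; not to be pressed.
- power_button (a joint): Travel of the white button's plunger in m: 0 out, 0.007 at its stop. A maintained button, straight down: it gives way at about 2.5 N, rising to 4.6 N at 7 mm, and stays where it is left; in from 0.004. The head yields on its own spring too: about 0.5 mm by 4.6 N, then, with the plunger at its stop, up to 6 mm more at 1.8 N per mm, and comes back when let go.
- beacon_button (a joint): Travel of the amber button in m; behaves as the white one.
- hv_on_button (a joint): Travel of the green button in m; behaves as the white one.
- hv_off_button (a joint): Travel of the red off button in m: 0 out, 0.007 down; must stay out.
- stop_button (a joint): Travel of the emergency stop in m: 0 out, 0.006 down; must stay out.
- dial (a joint): Angle in rad of the black voltage dial, a bar-grip knob about 44 mm across; 0 is zero volts, grows clockwise from above; must stay at 0.
- fuse: Loose white ceramic fuse with brass end caps, 27 mm in diameter, 62 mm tall, standing upright on the panel behind the buttons; origin at the centre of its underside.
- electrode: Loose steel ball electrode on a stem with a round foot, 36 mm in diameter, 62 mm tall, standing upright on the panel behind the buttons; origin at the centre of its underside.
- insulator: Loose red ribbed insulator with a steel ball on top, 68 mm in diameter, 222 mm tall, standing upright on the work surface to the right (-y) of the case; origin at the centre of its underside.
- meter: Loose orange hand-held multimeter lying flat on the work surface to the left (+y) of the case, 165 by 82 by 44 mm; origin at the centre of its underside.

How it is judged (in metres and radians):
On the way, in this order (a step that is already met when the one before it is completed fails the run):
1. the white control-power button is pushed in by the fingers (value of joint power_button above 0.004 m and contact force between the fingers and case above 0.3 N).
2. then the amber warning-beacon button is pushed in by the fingers (value of joint beacon_button above 0.004 m and contact force between the fingers and case above 0.3 N).
3. then the green high-voltage button is pushed in by the fingers (value of joint hv_on_button above 0.004 m and contact force between the fingers and case above 0.3 N).
At the end, for the whole second after the job is handed in: White, amber and green buttons are each down by at least 4 mm of their 7 mm travel and stay there; the red off button and the emergency stop are out (within 1.5 mm), the dial is within 0.15 rad of zero, and fuse, electrode, insulator and meter are within 10 mm of where they stood, upright (value of joint each of power_button, beacon_button, hv_on_button above 0.004 m and value of joint each of hv_off_button, stop_button below 0.0015 m and value of joint dial below 0.15 rad and distance of each of fuse, electrode, insulator, meter from where it was at the start of the episode below 0.01 m and angle between each of fuse, electrode, insulator's own z axis and vertical below 0.1 rad); the robot touches nothing.
It fails at once if a later button goes in (3 mm) before the one ahead of it is in: amber before white, or green before amber ((value of joint beacon_button above 0.003 m and value of joint power_button below 0.004 m) or (value of joint hv_on_button above 0.003 m and value of joint beacon_button below 0.004 m)).
It fails at once if the red off button or the emergency stop is pressed (3 mm) (value of joint any of hv_off_button, stop_button above 0.003 m).
It fails at once if the voltage dial is turned (0.15 rad) (value of joint dial above 0.15 rad).
It fails at once if the case or a button is pressed hard (over 30 N) instead of lightly (contact force between any of the fingers, the arm and case above 30 N).
It fails at once if the fuse, electrode, insulator or meter is lifted, carried or pushed more than 10 mm, or tipped (distance of any of fuse, electrode, insulator, meter from where it was at the start of the episode above 0.01 m or angle between any of fuse, electrode, insulator's own z axis and vertical above 0.3 rad).
It also fails if it takes over 40 s, if anything falls off the work surface, if the arm or the gripper's body presses on something with over 40 N, if the wrist force passes 120 N, or if a joint passes its speed limit or range.

## Working session

There is one attempt and no reset: what is moved stays moved. The work goes in short steps, Python scripts to look and compute and a tool call to move; the robot and the scene stay as the last step left them, time stands still between calls to the robot, and variables do not carry over. Pictures are saved under pics/ and viewed, at most 10 in all, crops included, and the job is handed in when it is done.

Besides the shell and the picture viewer there is one more tool, called after "Emit:" by a JSON object that holds its "fn" and its "kwargs". step_arm: Moves the arm, as the interface text tells. Shifts and turns lie within -1 to 1; 1 stands for 0.3 m of shift or 90 degrees of turn. Its arguments: {"type":"object","properties":{"plan":{"type":"array"}},"required":["plan"]}

```bash
mkdir -p pics; ls; cat > h.py <<'E'
from cell import ctrl
import numpy as np, cv2
from scipy.spatial.transform import Rotation as R
def grab(n):
    s=ctrl.read_state(); im=ctrl.get_image(n)
    if n=="wrist":
        T=np.eye(4); T[:3,:3]=R.from_euler('xyz',s["tool_rot"]).as_matrix(); T[:3,3]=s["eef_pos"]
        im["T"]=T@im["T_tool_cam"]
    return im
def save(im,f): cv2.imwrite("pics/"+f,im["color"][:,:,::-1])
def cloud(im):
    z=im["range_z"]; v,u=np.indices(z.shape)
    P=np.stack([(u-im["cx"])*z/im["fx"],(v-im["cy"])*z/im["fy"],z,np.ones_like(z)],-1)@im["T"].T
    P[z==0]=np.nan
    return P[...,:3]
E
python3 - <<'E'
from h import *
s=ctrl.read_state(); print(s)
a=grab("scene");b=grab("side")
np.savez("a.npz",**{k:a[k] for k in a});np.savez("b.npz",**{k:b[k] for k in b})
c=np.vstack([a["color"],b["color"]]); cv2.imwrite("pics/1.png",c[:,:,::-1][:, :])
cv2.imwrite("pics/1.png",np.hstack([cv2.resize(x["color"],(400,300)) for x in(a,b)])[:,:,::-1]); save(a,"a.png")
print(a["T"],b["T"])
E
```

```text
pics
{'clock': 0.0, 'qpos': array([ 1.07819439,  0.62931309,  0.03846154,  1.51835475, -0.02701115,
        0.9962903 , -0.02000874]), 'qd': array([ 0.00057006, -0.00121596, -0.00074972, -0.00081956,  0.00104213,
       -0.00215058,  0.00138272]), 'tau': array([-2.27560472e-04, -5.63411629e+01,  1.22629222e+00, -1.93448943e+01,
        1.09888767e-02,  1.04797538e-02,  6.43296914e-06]), 'eef_pos': array([ 268.85873094, -591.16256598,  252.41504663]), 'tool_rot': array([-3.13974582e+00,  2.45349883e-05,  4.26771606e-01]), 'force': array([0.56268411, 0.6797965 , 0.70194867]), 'torque': array([ 0.02482359, -0.01308019,  0.01465096]), 'gripper_force': 0.0, 'width': 85.29580038240783}
[[ 3.90381980e-01  6.36742566e-01 -6.64951739e-01  1.23148681e+03]
 [ 9.20582783e-01 -2.61056700e-01  2.90476745e-01 -2.38852118e+02]
 [ 1.13688010e-02 -7.25540009e-01 -6.88086074e-01  7.95240984e+02]
 [ 0.00000000e+00  0.00000000e+00  0.00000000e+00  1.00000000e+00]] [[ 9.93500506e-01 -7.59024330e-02  8.48266804e-02  4.96992569e+02]
 [-1.13821668e-01 -6.54778349e-01  7.47201406e-01 -6.35922374e+02]
 [-1.17173092e-03 -7.52000089e-01 -6.59161963e-01  7.44165594e+02]
 [ 0.00000000e+00  0.00000000e+00  0.00000000e+00  1.00000000e+00]]
```

View pics/a.png

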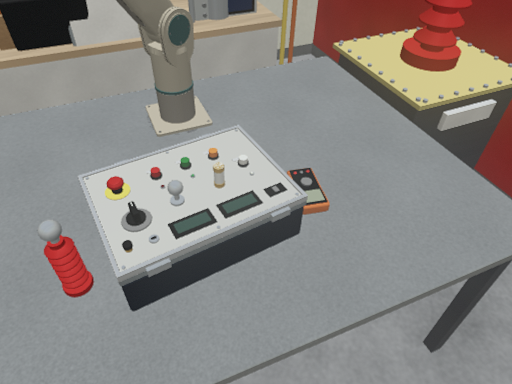

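View pics/1.png

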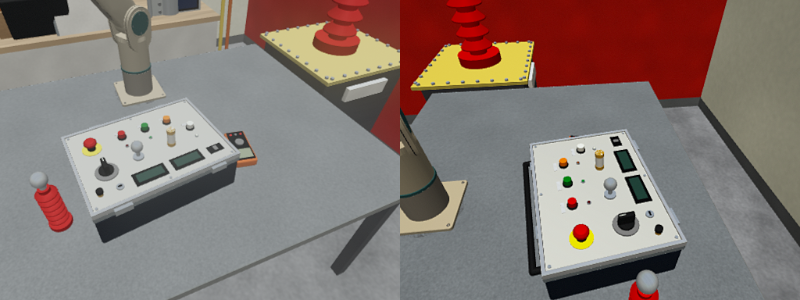

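The scene view shows white at (243,160), amber (213,153), green (185,162), red (155,173) and the stop (116,184). The fuse is at (219,175), electrode at (176,190), insulator at (65,265) and meter at (308,188). Next I'll measure these from the point clouds.

```bash
python3 - <<'E'
from h import *
for f,pts in (("a",dict(white=(243,160),amber=(213,153),green=(185,162),red=(155,172),stop=(116,183),fuse=(219,172),el=(176,188))),
              ("b",dict(white=(580-400,149),amber=(563-400,163),green=(567-400,182),red=(572-400,203),stop=(581-400,233),fuse=(600-400,160),el=(610-400,188)))):
    im=dict(np.load(f+".npz")); P=cloud(im); k=1 if f=="a" else 512/400
    med=np.nanmedian(P[...,2][(P[...,2]>120)&(P[...,2]<162)]); print(f,"panel z",med)
    for n,(u,v) in pts.items():
        u,v=int(u*k),int(v*k); w=P[v-16:v+17,u-14:u+15].reshape(-1,3)
        w=w[np.all(np.isfinite(w),1)]
        hsv=0
        ctr=P[v,u]; w=w[np.hypot(*(w-ctr)[:,:2].T)<25]
        zt=np.percentile(w[:,2],97); t=w[w[:,2]>zt-5]
        print(n,P[v,u].round(),"top",zt.round(),((t.max(0)+t.min(0))/2).round(1)[:2],t.mean(0).round(1),len(t))
E
```

```text
a panel z 149.03521934945456
white [530.  46. 173.] top 172.0 [519.   50.8] [519.4  50.7 171.1] 48
amber [471. -15. 171.] top 172.0 [460.3 -11.7] [462.5 -11.6 171.1] 48
green [480. -93. 172.] top 173.0 [470.1 -90.7] [472.3 -90.8 171.3] 50
red [ 488. -172.  171.] top 173.0 [ 481.8 -170.1] [ 482.  -170.3  171.6] 52
stop [ 508. -266.  183.] top 188.0 [ 502.1 -269. ] [ 501.9 -269.2  185.9] 105
fuse [580. -35. 200.] top 212.0 [571.  -32.9] [571.3 -33.2 210.3] 76
el [ 599. -144.  204.] top 210.0 [ 587.3 -144.6] [ 588.5 -144.1  207.9] 75
b panel z 149.4682911673865
white [514.  42. 169.] top 173.0 [516.   51.2] [515.9  50.5 171.7] 56
amber [458. -20. 172.] top 173.0 [459.5 -11.1] [458.6 -11.7 171.7] 62
green [468. -99. 172.] top 173.0 [468.2 -90.4] [468.7 -91.3 171.8] 71
red [ 480. -174.  172.] top 173.0 [ 479.1 -169.1] [ 479.  -170.4  171.8] 94
stop [ 496. -276.  186.] top 188.0 [ 496.7 -269.3] [ 496.4 -269.4  185.9] 233
fuse [570. -41. 192.] top 212.0 [567.3 -32.7] [567.2 -33.5 210.9] 84
el [ 580. -160.  200.] top 211.0 [ 583.5 -146.6] [ 583.  -146.7  208.8] 81
```

Emit:
{"fn": "step_arm", "kwargs": {"plan": [{"dz":-0.1,"gripper":0},{"dz":-0.1,"gripper":0},{"dx":0.137,"dy":-0.134,"gripper":0},{"dx":0.137,"dy":-0.134,"gripper":0},{"dx":0.137,"dy":-0.134,"gripper":0},{"dx":0.137,"dy":-0.134,"gripper":0},{"dx":0.137,"dy":-0.134,"gripper":0},{"dx":0.137,"dy":-0.134,"gripper":0},{"dx":0.137,"dy":-0.134,"gripper":0},{"dx":0.137,"dy":-0.134,"gripper":0},{"dx":0.137,"dy":-0.134,"gripper":0},{"dx":0.137,"dy":-0.134,"gripper":0},{"dx":0.137,"dy":-0.134,"gripper":0},{"dx":0.137,"dy":-0.134,"gripper":0},{"gripper":0},{"gripper":0}]}}

```text
invalid input
```

Emit:
{"fn": "step_arm", "kwargs": {"plan": [{"dx":0.0,"dy":0.0,"dz":-0.1,"ax":0.0,"ay":0.0,"az":0.0,"gripper":0.0},{"dx":0.0,"dy":0.0,"dz":-0.1,"ax":0.0,"ay":0.0,"az":0.0,"gripper":0.0}]}}

```text
clock: 0.35
eef_pos: [268.9, -591.2, 313.1]
tool_rot: [-3.139, 0.0, 0.427]
force: [0.1, -0.6, 0.9]
width: 51.7
gripper_force: 0.0
```

Emit:
{"fn": "step_arm", "kwargs": {"plan": [{"dx":0.137,"dy":-0.134,"dz":0,"ax":0,"ay":0,"az":0,"gripper":0},{"dx":0.137,"dy":-0.134,"dz":0,"ax":0,"ay":0,"az":0,"gripper":0},{"dx":0.137,"dy":-0.134,"dz":0,"ax":0,"ay":0,"az":0,"gripper":0},{"dx":0.137,"dy":-0.134,"dz":0,"ax":0,"ay":0,"az":0,"gripper":0},{"dx":0.137,"dy":-0.134,"dz":0,"ax":0,"ay":0,"az":0,"gripper":0},{"dx":0.137,"dy":-0.134,"dz":0,"ax":0,"ay":0,"az":0,"gripper":0},{"dx":0.137,"dy":-0.134,"dz":0,"ax":0,"ay":0,"az":0,"gripper":0},{"dx":0.137,"dy":-0.134,"dz":0,"ax":0,"ay":0,"az":0,"gripper":0},{"dx":0.137,"dy":-0.134,"dz":0,"ax":0,"ay":0,"az":0,"gripper":0},{"dx":0.137,"dy":-0.134,"dz":0,"ax":0,"ay":0,"az":0,"gripper":0},{"dx":0.137,"dy":-0.134,"dz":0,"ax":0,"ay":0,"az":0,"gripper":0},{"dx":0.137,"dy":-0.134,"dz":0,"ax":0,"ay":0,"az":0,"gripper":0},{"dx":0,"dy":0,"dz":0,"ax":0,"ay":0,"az":0,"gripper":0},{"dx":0,"dy":0,"dz":0,"ax":0,"ay":0,"az":0,"gripper":0}]}}

```text
clock: 2.1
eef_pos: [517.9, 51.0, 312.8]
tool_rot: [3.141, 0.002, 0.427]
force: [-0.3, -1.0, 0.5]
width: -0.2
gripper_force: 0.0
```

```bash
python3 - <<'E'
from h import *
s=ctrl.read_state(); print(s["eef_pos"],s["tool_rot"],s["qpos"].round(2),s["width"])
w=grab("wrist"); np.savez("w.npz",**w); save(w,"w.png")
def proj(p):
    q=np.linalg.inv(w["T"])@np.r_[p,1]; return (w["fx"]*q[0]/q[2]+w["cx"]).round(),(w["fy"]*q[1]/q[2]+w["cy"]).round()
for n,p in dict(white=(517.7,51,173),amber=(460,-11.5,173),green=(469.5,-90.7,173)).items(): print(n,proj(p))
E
```

```text
[517.89147407  50.98718023 312.83717376] [3.14125207e+00 1.60984848e-03 4.26888085e-01] [-0.05  0.38 -0.14  1.79  0.06  0.98 -1.36] -0.23732490320259367
white (np.float64(249.0), np.float64(183.0))
amber (np.float64(283.0), np.float64(262.0))
green (np.float64(360.0), np.float64(284.0))
```

View pics/w.png

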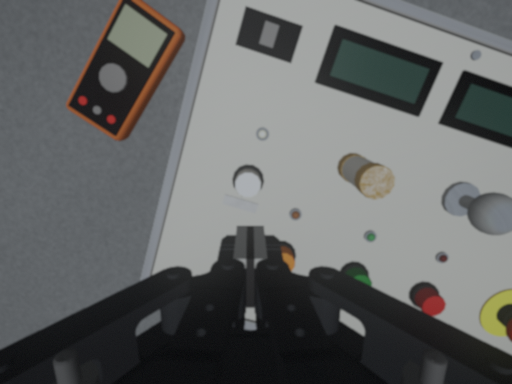

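White sits at (248,182), against (249,183) predicted, so the position holds. I'll descend onto it.

Emit:
{"fn": "step_arm", "kwargs": {"plan": [{"dx":0,"dy":0,"dz":0.127,"ax":0,"ay":0,"az":0,"gripper":0},{"dx":0,"dy":0,"dz":0.127,"ax":0,"ay":0,"az":0,"gripper":0},{"dx":0,"dy":0,"dz":0.127,"ax":0,"ay":0,"az":0,"gripper":0},{"dx":0,"dy":0,"dz":0,"ax":0,"ay":0,"az":0,"gripper":0},{"dx":0,"dy":0,"dz":0.008,"ax":0,"ay":0,"az":0,"gripper":0},{"dx":0,"dy":0,"dz":0.008,"ax":0,"ay":0,"az":0,"gripper":0},{"dx":0,"dy":0,"dz":0.008,"ax":0,"ay":0,"az":0,"gripper":0},{"dx":0,"dy":0,"dz":0.008,"ax":0,"ay":0,"az":0,"gripper":0},{"dx":0,"dy":0,"dz":0,"ax":0,"ay":0,"az":0,"gripper":0}]}}

```text
clock: 3.28
eef_pos: [519.1, 51.5, 189.9]
tool_rot: [3.141, -0.002, 0.427]
force: [0.3, -1.2, 3.4]
width: -0.0
gripper_force: 1.8
```

Emit:
{"fn": "step_arm", "kwargs": {"plan": [{"dx":0,"dy":0,"dz":0.008,"ax":0,"ay":0,"az":0,"gripper":0},{"dx":0,"dy":0,"dz":0.008,"ax":0,"ay":0,"az":0,"gripper":0},{"dx":0,"dy":0,"dz":0,"ax":0,"ay":0,"az":0,"gripper":0},{"dx":0,"dy":0,"dz":0,"ax":0,"ay":0,"az":0,"gripper":0}]}}

```text
clock: 3.78
eef_pos: [519.1, 51.5, 185.3]
tool_rot: [3.141, -0.002, 0.427]
force: [0.5, -1.0, 8.6]
width: 0.1
gripper_force: 4.3
```

Emit:
{"fn": "step_arm", "kwargs": {"plan": [{"dx":0,"dy":0,"dz":-0.1,"ax":0,"ay":0,"az":0,"gripper":0},{"dx":0,"dy":0,"dz":-0.1,"ax":0,"ay":0,"az":0,"gripper":0},{"dx":-0.131,"dy":0.055,"dz":0,"ax":0,"ay":0,"az":0,"gripper":0},{"dx":-0.131,"dy":0.055,"dz":0,"ax":0,"ay":0,"az":0,"gripper":0},{"dx":0,"dy":0,"dz":0,"ax":0,"ay":0,"az":0,"gripper":0},{"dx":0,"dy":0,"dz":0,"ax":0,"ay":0,"az":0,"gripper":0}]}}

```text
clock: 4.53
eef_pos: [460.7, -10.4, 244.4]
tool_rot: [-3.141, -0.0, 0.427]
force: [1.4, 0.6, 0.6]
width: 0.3
gripper_force: 0.0
```

```bash
python3 - <<'E'
from h import *
s=ctrl.read_state(); print(s["eef_pos"])
b=grab("side"); w=grab("wrist"); P=cloud(w)
q=P.reshape(-1,3); t=q[(np.hypot(q[:,0]-517.7,q[:,1]-51)<9)]; print("white z wrist",np.nanpercentile(t[:,2],[10,50,90]),len(t))
cv2.imwrite("pics/2.png",np.hstack([cv2.resize(b["color"][80:380,140:400],(400,462)),cv2.resize(w["color"],(400,300)) .__class__((462,400,3),np.uint8)*0+cv2.copyMakeBorder(cv2.resize(w["color"],(400,300)),0,162,0,0,0)])[:,:,::-1])
E
```

```text
[460.70656806 -10.38951625 244.41007854]
white z wrist [166.72396891 167.5533706  168.36694086] 677
```

View pics/2.png

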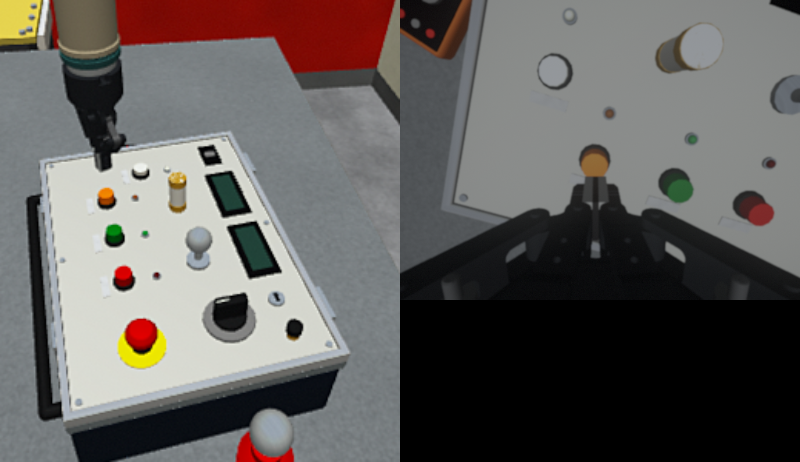

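White is down: its top now reads 167 mm. The fingers line up with amber at (594,162) in the right-hand panel. Pressing amber next.

Emit:
{"fn": "step_arm", "kwargs": {"plan": [{"dx":0,"dy":0,"dz":0.075,"ax":0,"ay":0,"az":0,"gripper":0},{"dx":0,"dy":0,"dz":0.075,"ax":0,"ay":0,"az":0,"gripper":0},{"dx":0,"dy":0,"dz":0,"ax":0,"ay":0,"az":0,"gripper":0},{"dx":0,"dy":0,"dz":0.008,"ax":0,"ay":0,"az":0,"gripper":0},{"dx":0,"dy":0,"dz":0.008,"ax":0,"ay":0,"az":0,"gripper":0},{"dx":0,"dy":0,"dz":0.008,"ax":0,"ay":0,"az":0,"gripper":0},{"dx":0,"dy":0,"dz":0.008,"ax":0,"ay":0,"az":0,"gripper":0},{"dx":0,"dy":0,"dz":0.008,"ax":0,"ay":0,"az":0,"gripper":0},{"dx":0,"dy":0,"dz":0.008,"ax":0,"ay":0,"az":0,"gripper":0},{"dx":0,"dy":0,"dz":0,"ax":0,"ay":0,"az":0,"gripper":0},{"dx":0,"dy":0,"dz":0,"ax":0,"ay":0,"az":0,"gripper":0}]}}

```text
clock: 6.0
eef_pos: [461.2, -10.8, 185.7]
tool_rot: [3.141, -0.002, 0.427]
force: [0.5, 0.6, 8.1]
width: -0.3
gripper_force: 3.9
```

Emit:
{"fn": "step_arm", "kwargs": {"plan": [{"dx":0,"dy":0,"dz":-0.1,"ax":0,"ay":0,"az":0,"gripper":0},{"dx":0,"dy":0,"dz":-0.1,"ax":0,"ay":0,"az":0,"gripper":0},{"dx":-0.042,"dy":0.127,"dz":0,"ax":0,"ay":0,"az":0,"gripper":0},{"dx":-0.042,"dy":0.127,"dz":0,"ax":0,"ay":0,"az":0,"gripper":0},{"dx":0,"dy":0,"dz":0,"ax":0,"ay":0,"az":0,"gripper":0},{"dx":0,"dy":0,"dz":0,"ax":0,"ay":0,"az":0,"gripper":0}]}}

```text
clock: 6.75
eef_pos: [468.5, -90.3, 244.7]
tool_rot: [-3.14, 0.001, 0.427]
force: [0.1, -0.3, 0.0]
width: 0.2
gripper_force: 0.0
```

```bash
python3 - <<'E'
from h import *
s=ctrl.read_state(); print(s["eef_pos"])
for n in("wrist","scene","side"):
    q=cloud(grab(n)).reshape(-1,3)
    for b,x,y in(("white",517.7,51),("amber",460,-11.5),("green",469.5,-90.7)):
        t=q[(np.hypot(q[:,0]-x,q[:,1]-y)<9)]; print(n,b,np.nanpercentile(t[:,2],[10,50,90]).round(1) if len(t) else 0,len(t))
E
```

```text
[468.49493539 -90.29781431 244.72971677]
wrist white [166.6 167.4 168.4] 767
wrist amber [166.7 167.5 168.4] 550
wrist green [174.2 262.1 288.6] 1604
scene white [162.3 164.7 166.2] 26
scene amber [163.  164.9 165.9] 25
scene green [170.4 172.6 276.2] 40
side white [163.5 165.4 166.5] 28
side amber 0 0
side green [171.4 172.5 272.9] 56
```

Amber is in and green is still out. Pressing green.

Emit:
{"fn": "step_arm", "kwargs": {"plan": [{"dx":0,"dy":0,"dz":0.075,"ax":0,"ay":0,"az":0,"gripper":0},{"dx":0,"dy":0,"dz":0.075,"ax":0,"ay":0,"az":0,"gripper":0},{"dx":0,"dy":0,"dz":0,"ax":0,"ay":0,"az":0,"gripper":0},{"dx":0,"dy":0,"dz":0.008,"ax":0,"ay":0,"az":0,"gripper":0},{"dx":0,"dy":0,"dz":0.008,"ax":0,"ay":0,"az":0,"gripper":0},{"dx":0,"dy":0,"dz":0.008,"ax":0,"ay":0,"az":0,"gripper":0},{"dx":0,"dy":0,"dz":0.008,"ax":0,"ay":0,"az":0,"gripper":0},{"dx":0,"dy":0,"dz":0.008,"ax":0,"ay":0,"az":0,"gripper":0},{"dx":0,"dy":0,"dz":0.008,"ax":0,"ay":0,"az":0,"gripper":0},{"dx":0,"dy":0,"dz":0,"ax":0,"ay":0,"az":0,"gripper":0},{"dx":0,"dy":0,"dz":0,"ax":0,"ay":0,"az":0,"gripper":0}]}}

```text
clock: 8.28
eef_pos: [469.6, -90.8, 186.2]
tool_rot: [3.141, -0.001, 0.427]
force: [-0.5, -0.2, 6.4]
width: -0.2
gripper_force: 3.4
```

Emit:
{"fn": "step_arm", "kwargs": {"plan": [{"dx":0,"dy":0,"dz":-0.1,"ax":0,"ay":0,"az":0,"gripper":0},{"dx":0,"dy":0,"dz":-0.15,"ax":0,"ay":0,"az":0,"gripper":0},{"dx":0,"dy":0,"dz":-0.15,"ax":0,"ay":0,"az":0,"gripper":0},{"dx":0,"dy":0,"dz":0,"ax":0,"ay":0,"az":0,"gripper":0},{"dx":0,"dy":0,"dz":0,"ax":0,"ay":0,"az":0,"gripper":0}]}}

```text
clock: 8.9
eef_pos: [468.3, -90.8, 305.0]
tool_rot: [-3.141, 0.001, 0.427]
force: [0.3, -0.1, -0.0]
width: -0.1
gripper_force: 0.0
```

```bash
python3 - <<'E'
from h import *
for n in("scene","side"):
    im=grab(n); q=cloud(im).reshape(-1,3)
    for b,x,y in(("white",517.7,51),("amber",460,-11.5),("green",469.5,-90.7),("red",480,-170),("stop",499,-269)):
        t=q[(np.hypot(q[:,0]-x,q[:,1]-y)<9)&(q[:,2]<200)]; print(n,b,np.nanpercentile(t[:,2],[10,50,90]).round(1) if len(t) else 0,len(t))
    if n=="scene": save(im,"3.png")
E
```

```text
scene white [163.1 164.7 166.3] 25
scene amber [163.2 164.9 165.9] 21
scene green [163.7 164.4 165.6] 25
scene red [170.2 171.6 173.3] 27
scene stop [161.8 186.7 187.9] 37
side white [163.6 165.5 166.3] 31
side amber [163.6 165.3 166.5] 36
side green [164.1 165.1 166.4] 39
side red [171.3 172.1 173.3] 54
side stop [185.4 186.7 187.9] 69
```

View pics/3.png

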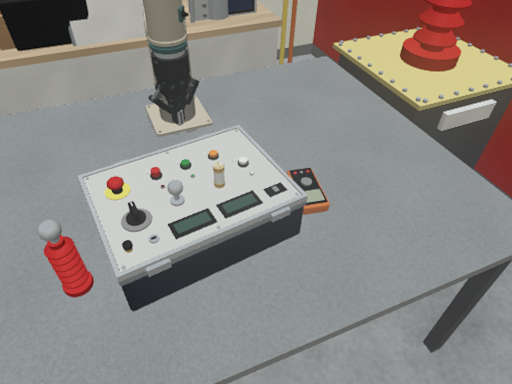

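White (243,160), amber (213,153) and green (185,163) are all down, with tops near 165 mm. The red off button (155,172), the stop (116,184) and the loose objects haven't moved.

```bash
python3 -c "
from cell import ctrl
print(ctrl.finish_job())"
```

```text
the job is handed in; nothing more can be done
None
```

I pressed the white, amber and green buttons fully in, in that order, at under 9 N each; all three stayed down, nothing else was touched or moved, and the job is handed in (no verdict came back).

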